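# Hang the rinsed dippers on the rocking drain bar

## Task

Hang the three rinsed dippers to drain on the rocking bar, each with its crook seated right down in a groove: one small dipper in a groove on the left arm, then the large one alone in the outer groove of the right arm, then the other small one in the groove still free on the left, so that the bar stays near level all along and ends level. Lower each gently and let go only when the bar carries it; never force the bar or tip it far, and leave the jars, the bottle and the calculator where they are.

Things in the scene. Friction and masses are not known exactly. Their poses are not given: they have to be found in the camera images.
- stand: Fixed bench stand, turned up to 0.15 rad about the vertical: grey base plate 150 x 200 x 16 mm (x, y, z), steel column 18 mm thick, fork at the top holding the bar's pivot. Origin: centre of the base's underside, straight under the pivot; x away from the robot, y to the left along the bar. The fork spans 29 mm either side of the pivot in x, 13 mm in y, up to 14 mm above it.
- pivot (a point): Pivot point on the rocking bar's centre line, 225 mm above the bench; its frame rocks with the bar: y to the left along the bar, x along the pivot pin away from the robot. Hub 26 mm thick, 48 mm to either side (clamp screws on top rise 25 mm above the line), then on each side a steel rod 16 mm thick to an end cap 24 mm thick, 192 to 204 mm out.
- hub_left (a point): Point 48 mm left of the pivot, where the left rod leaves the hub. Each rod has two square grooves, 8 mm wide, floor 8 mm thick: inner nominally 95, outer 165 mm from the pivot. Each rod (and its cap) is clamped up to 14 mm farther in or out, unmeasured: look, or rest the crook on the rod inboard of the groove and slide outward until it drops in and catches.
- hub_right (a point): The same point on the right, 48 mm from the pivot; the right rod is set independently of the left. A crown lying on the plain rod has its underside 8 mm above the bar's centre line; seated in a groove, 4 mm. The grooves' sides are sharp steps, so a crook in a groove cannot be slid out.
- bar (a joint): Tilt of the bar, rad: 0 level, positive = left end up. A rubber bush in the pivot brings it back to level: about 3.6 N m per rad, lightly damped, so an end gives way under load (one small dipper in an outer groove tips it about 0.14 rad, and let go early it would swing to nearly twice that). Stops at 0.32.
- small_a: One of two like small dippers (cup 56 mm wide, 50 high; 0.30 kg within 5%): steel dipper standing on its flat base. Origin: centre of the base, z up. +x: side the open crook points to. 5 mm wire handle: up the -x wall, straight at x = -14 mm from 100 to 153 mm up, crook over the axis, tip at +x down to 138 mm. Above it a flat black grip, 10 mm thick in x, 18 wide in y, 168 to 214 mm up.
- small_a_hook (a point): Underside of the crown of small_a's crook, on its axis, 165 mm above its base: what rests on the bar. The crook is 23 mm wide inside (11.5 mm either side of the axis in x; wire 5 mm thick), so it goes over the 16 mm rod from the side: pass the tip over the rod, then lower.
- small_b: Second small dipper (cup 56 mm wide, 50 high; 0.30 kg within 5%): steel dipper standing on its flat base. Origin: centre of the base, z up. +x: side the open crook points to. 5 mm wire handle: up the -x wall, straight at x = -14 mm from 100 to 153 mm up, crook over the axis, tip at +x down to 138 mm. Above it a flat black grip, 10 mm thick in x, 18 wide in y, 168 to 214 mm up.
- small_b_hook (a point): The same point of small_b; all three dippers have the same crook, grip and heights.
- large: Large dipper (cup 72 mm wide, 60 high; 0.47 kg within 5%): steel dipper standing on its flat base. Origin: centre of the base, z up. +x: side the open crook points to. 5 mm wire handle: up the -x wall, straight at x = -14 mm from 100 to 153 mm up, crook over the axis, tip at +x down to 138 mm. Above it a flat black grip, 10 mm thick in x, 18 wide in y, 168 to 214 mm up.
- large_hook (a point): The same point of the large dipper.
- jar_a: Bystander: white jar, 68 mm wide, 75 mm high. Origin: centre of its base.
- jar_b: Bystander: a second white jar like it.
- flask: Bystander: white bottle, 52 mm wide, 130 mm high. Origin: centre of its base.
- calculator: Bystander: grey desk calculator, 150 x 105 x 18 mm, lying flat. Origin: centre of its underside.

How it is judged:
On the way, in this order (a step that is already met when the one before it is completed fails the run):
1. one small dipper hangs seated in a groove of the left arm, let go (((y of small_a_hook in the frame of pivot above 0.06 m and z of small_a_hook in the frame of pivot between 0 and 0.006 m and x of small_a_hook in the frame of pivot between -0.008 and 0.008 m and contact force between the fingers and small_a below 0.2 N) or (y of small_b_hook in the frame of pivot above 0.06 m and z of small_b_hook in the frame of pivot between 0 and 0.006 m and x of small_b_hook in the frame of pivot between -0.008 and 0.008 m and contact force between the fingers and small_b below 0.2 N))), for 0.2 s.
2. then the large dipper hangs seated in the outer groove of the right arm, let go, while one small one hangs on the left (y of large_hook in the frame of pivot below -0.13 m and z of large_hook in the frame of pivot between 0 and 0.006 m and x of large_hook in the frame of pivot between -0.008 and 0.008 m and contact force between the fingers and large below 0.2 N and ((y of small_a_hook in the frame of pivot above 0.06 m and z of small_a_hook in the frame of pivot between 0 and 0.006 m and x of small_a_hook in the frame of pivot between -0.008 and 0.008 m and contact force between the fingers and small_a below 0.2 N) or (y of small_b_hook in the frame of pivot above 0.06 m and z of small_b_hook in the frame of pivot between 0 and 0.006 m and x of small_b_hook in the frame of pivot between -0.008 and 0.008 m and contact force between the fingers and small_b below 0.2 N))), for 0.2 s.
At the end, for the whole second after the job is handed in: The small dippers hang one in each left groove, the large one in the right outer groove, crooks seated (crown under 6 mm above the bar's centre line, within 8 mm sideways), upright within 0.2 rad, still (under 0.04 m/s), let go; bar level within 0.09 rad (y of each of small_a_hook, small_b_hook in the frame of pivot above 0.06 m and z of small_a_hook in the frame of pivot between 0 and 0.006 m and x of small_a_hook in the frame of pivot between -0.008 and 0.008 m and contact force between the fingers and small_a below 0.2 N and z of small_b_hook in the frame of pivot between 0 and 0.006 m and x of small_b_hook in the frame of pivot between -0.008 and 0.008 m and contact force between the fingers and small_b below 0.2 N and y of large_hook in the frame of pivot below -0.13 m and z of large_hook in the frame of pivot between 0 and 0.006 m and x of large_hook in the frame of pivot between -0.008 and 0.008 m and contact force between the fingers and large below 0.2 N and ((y of small_a_hook in the frame of pivot below 0.13 m and y of small_b_hook in the frame of pivot above 0.13 m) or (y of small_b_hook in the frame of pivot below 0.13 m and y of small_a_hook in the frame of pivot above 0.13 m)) and value of joint bar between -0.09 and 0.09 rad and linear speed of each of small_a, small_b, large below 0.04 m/s and angle between each of small_a, small_b, large's own z axis and vertical below 0.2 rad); the robot touches nothing.
It fails at once if the bar tips more than 0.2 rad either way (value of joint bar above 0.2 rad or value of joint bar below -0.2 rad).
It fails at once if a dipper is pressed on or against the bar with more than 14 N (contact force between any of small_a, small_b, large and bar above 14 N).
It fails at once if the fingers push the bar with more than 5 N (contact force between the fingers and bar above 5 N).
It fails at once if a jar, the bottle or the calculator is moved more than 15 mm (distance of any of jar_a, jar_b, flask, calculator from where it was at the start of the episode above 0.015 m).
It also fails if it takes over 72 s, if anything falls off the work surface, if the arm or the gripper's body presses on something with over 40 N, if the wrist force passes 120 N, or if a joint passes its speed limit or range.

## Robot

A 6-joint arm with a two-finger parallel gripper is mounted at the origin on the work surface. World frame = base frame: x ahead of the robot, y to its left, z up, the work surface at z = 0. Lengths are in m, angles in rad, forces in N, time in s.
With the tool pointing down it reaches from about 0.4 to 0.825 m from the base axis. Payload 7 kg.
Tool frame: the origin (TCP) lies on the front face of the gripper's body, between the roots of the fingers; the fingertips stand 66 mm ahead of it and the grasp point (between the pads) lies 47 mm ahead of it; z points along the fingers, y is the line along which they close (so a half turn about z gives the same grasp; the last joint's range is limited). The gripper opens to 88 mm and grips with 3 to 60 N. Pads are 19 mm wide; open, the fingers measure 130 mm over their backs; the gripper's body (78 mm by 193 mm) begins 47 mm behind the grasp point.
Start: joints at [1.504, 0.359, 0.012, 0, -1.224, -0.288], TCP at [0.235, 0.633, 0.292] pointing down, gripper open.
Joint ranges: [-3.07, 3.07], [-1.43, 2.12], [-1.02, 1.25], [-3.03, 1.67], [-3.05, -0], [-3.03, 3.03]. Speed limits (rad/s): [2.39, 2.39, 3.01, 3.14, 3.14, 3.14].

## Interface

Orientations are given as a unit quaternion [x, y, z, w].
In Python, from rig import manip gives the robot as it stands. The module is installed in compiled form; this text tells all that it offers. Calls block until the motion is done:
- manip.move_ptp(position, orientation): joint-space move of the TCP to a pose.
- manip.move_l(position, rot=None, vel=0.15): straight line of the TCP; rot=None keeps the orientation; vel is the mean speed in m/s.
- manip.set_joints(angles): joint-space move.
- manip.ungrasp() and manip.grasp(strength=None): open the fingers fully, or close them until they stop; strength is the grip in N (None keeps the last).
- manip.sleep(seconds).
- manip.solve_ik(position, orientation): joint angles nearest the present ones, or None.
- manip.get_image(name): name is "scene" or "top" or "wrist"; returns a dict with "img" (420x560x3 uint8, blue, green, red), "fx", "fy", "cx", "cy" (pixels), "extrinsics" (4x4, takes a point from camera to world coordinates); the wrist camera has in their place "tool_from_camera" (4x4, takes a point from camera to tool coordinates, whose origin is the TCP and whose axes are the flange's). Camera axes: x right, y up, looking along -z (the intrinsics and any distortion apply to the point x, -y, -z); pixel columns grow to the right and rows downward; lengths in m; the calibration is good to about 2 mm. A picture is of the moment at which its call begins: read the wrist's pose just before it. There is no depth.
A pose or a line that the arm cannot do raises manip.MotionError and nothing moves.
- manip.close_job(): hands the job in; it is judged then, once.
Readings, each from a call of its own:
- manip.current_time_s(): time.
- manip.current_joint_positions(): joint angles.
- manip.current_joint_vel(): joint speeds.
- manip.current_joint_efforts(): joint torques, N m.
- manip.current_position(): TCP position.
- manip.current_eef_rot(): TCP orientation.
- manip.current_ft_force(): force on the tool from outside, world axes, zero at the start.
- manip.current_wrist_torque(): the same for the moment, N m.
- manip.current_opening(): opening from 0.0 (shut) to 1.0 (fully open).
- manip.current_gripper_force(): force on a finger pad.
Only numpy, scipy, OpenCV 4.12 (cv2) and the standard library are available. Lean on these libraries where they do the work, as an engineer would, in place of code of your own. Each camera call takes 0.05 s, during which the arm holds its last target. There are 200 camera calls.

## Working session

There is one attempt and no reset: what is moved stays moved. The work goes in short steps, each a Python script; the robot and the scene stay as the last script left them, time stands still between calls to the robot, and variables do not carry over. Pictures are saved under pics/ and viewed, at most 10 in all, crops included, and the job is handed in when it is done.

```bash
ls; mkdir -p pics; python3 - <<'E'
from rig import manip
import cv2,json,numpy as np
for n in ["scene","top"]:
    d=manip.get_image(n); cv2.imwrite(f"pics/{n}0.png",d["img"])
    print(n,{k:(np.round(v,4).tolist()) for k,v in d.items() if k!="img"})
    np.savez(f"{n}.npz",**{k:v for k,v in d.items() if k!="img"})
print(manip.current_time_s(),manip.current_eef_rot(),manip.current_opening(),manip.current_ft_force())
E
```

```text
pics
scene {'fx': 473.9882, 'fy': 473.9882, 'cx': 276.1345, 'cy': 208.459, 'extrinsics': [[-0.8414, -0.299, 0.4503, 1.0862], [0.5399, -0.4272, 0.7252, 0.7734], [-0.0245, 0.8533, 0.5209, 0.7105], [0.0, 0.0, 0.0, 1.0]]}
top {'fx': 418.4528, 'fy': 418.4528, 'cx': 276.6418, 'cy': 210.2942, 'extrinsics': [[-0.0903, 0.9719, -0.2175, 0.3825], [-0.9959, -0.0888, 0.0166, -0.0159], [-0.0032, 0.2181, 0.9759, 1.1605], [0.0, 0.0, 0.0, 1.0]]}
0.1 [ 9.84295811e-01 -1.76525409e-01 -7.49212460e-05  7.27917394e-04] 0.9960977757320871 [ 0.08698779  0.28091894 -0.30686994]
```

View pics/scene0.png

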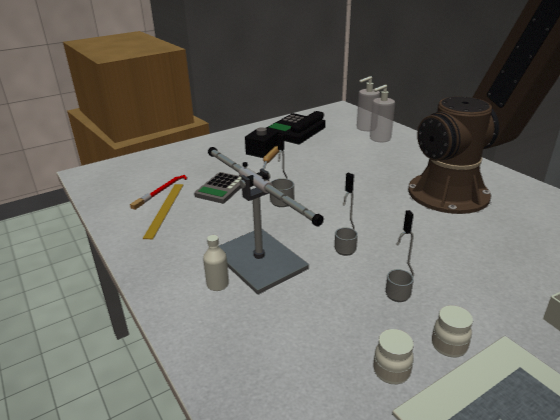

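View pics/top0.png

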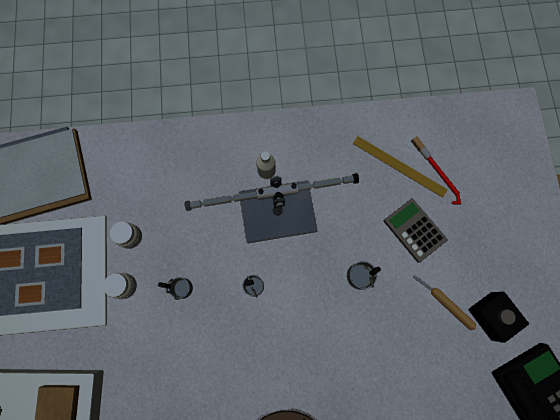

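The views show the bar (top view caps at about (188,205) and (355,178)), small dippers near (180,288) and (254,286), and the large one near (361,276). I'll enlarge both.

```bash
python3 - <<'E'
import cv2
a=cv2.imread("pics/top0.png")[150:320,155:385]; cv2.imwrite("pics/topc.png",cv2.resize(a,None,fx=3.4,fy=3.4,interpolation=cv2.INTER_CUBIC))
a=cv2.imread("pics/scene0.png")[130:305,200:425]; cv2.imwrite("pics/scenec.png",cv2.resize(a,None,fx=3.4,fy=3.4,interpolation=cv2.INTER_CUBIC))
E
```

```text
(no output)
```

View pics/topc.png

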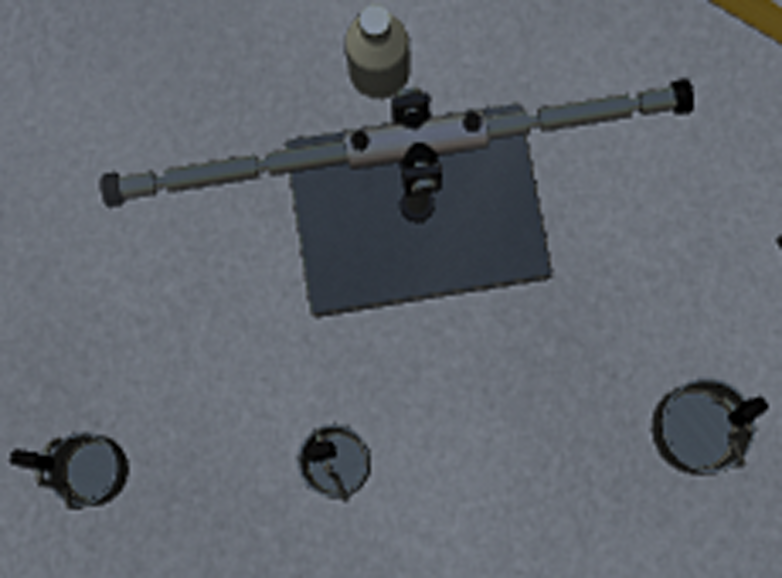

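View pics/scenec.png

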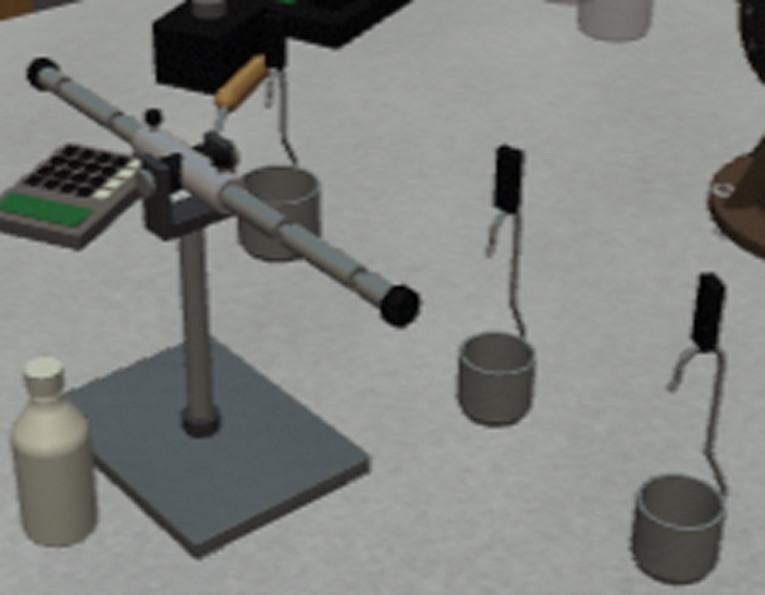

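Top crop: left grooves at (158,181) and (262,164), right grooves at (534,122) and (636,103), hub ends at (347,150) and (488,126). The scene crop shows each crook's tip, handle and rim clearly.

```bash
cat > geo.py <<'E'
import numpy as np
def ray(cam,u,v):
    d=np.load(f"{cam}.npz"); E=d["extrinsics"]
    r=E[:3,:3]@np.array([(u-d["cx"])/d["fx"],-(v-d["cy"])/d["fy"],-1]); return E[:3,3],r
def onz(cam,u,v,z):
    o,r=ray(cam,u,v); return o+r*(z-o[2])/r[2]
def T(u,v,z): return onz("top",(u+.5)/3.4-.5+155,(v+.5)/3.4-.5+150,z)
def S(u,v,z): return onz("scene",(u+.5)/3.4-.5+200,(v+.5)/3.4-.5+130,z)
def proj(cam,p):
    d=np.load(f"{cam}.npz"); E=d["extrinsics"]; c=np.linalg.inv(E)@np.append(p,1)
    return d["cx"]+d["fx"]*c[0]/-c[2], d["cy"]-d["fy"]*c[1]/-c[2]
E
python3 - <<'E'
from geo import *
f=lambda p:np.round(p[:2],4)
print("caps",f(T(111,189,.225)),f(T(683,97,.225)), "scene capL",f(S(400,305,.225)),"R",f(S(43,74,.225)))
P=(T(347,150,.225)+T(488,126,.225))/2; print("pivot",f(P))
a=T(111,189,.225)-T(683,97,.225); a/=np.linalg.norm(a); print("yaw",np.arctan2(-a[0],a[1]))
for u,v in[(158,181),(262,164),(347,150),(488,126),(534,122),(636,103)]: print("top along",round((T(u,v,.225)-P)@a,4))
Q=S(203,427,.02);print("column foot",f(Q))
for n,t,s in [("s1",(93,470),[(709,278,.214),(706,348,.168),(673,388,.138),(710,455,.1),(680,497,.05)]),
 ("s2",(335,462),[(510,150,.214),(507,210,.168),(490,255,.138),(514,305,.1),(497,353,.05)]),
 ("L",(701,428),[(277,68,.168),(269,104,.138),(284,138,.1),(280,187,.06)])]:
    print(n,"top rim",f(T(*t,.06 if n=="L" else .05)),"scene",[f(S(*q)).tolist() for q in s])
print("top grips: ", f(T(35,459,.191)),f(T(319,448,.191)),f(T(750,410,.191)))
E
```

```text
caps [0.6216 0.1716] [ 0.6506 -0.2217] scene capL [0.6241 0.1753] R [ 0.6498 -0.2204]
pivot [ 0.6382 -0.0381]
yaw 0.07378126605005467
top along 0.1783
top along 0.1071
top along 0.0487
top along -0.0487
top along -0.0802
top along -0.1515
column foot [ 0.6394 -0.029 ]
s1 top rim [0.4456 0.2302] scene [[0.4502, 0.2405], [0.4503, 0.2456], [0.4625, 0.2355], [0.4526, 0.2621], [0.4476, 0.2399]]
s2 top rim [0.4348 0.0445] scene [[0.4389, 0.0508], [0.4383, 0.0509], [0.4527, 0.0526], [0.4403, 0.0665], [0.4388, 0.0506]]
L top rim [ 0.4346 -0.2371] scene [[0.438, -0.2358], [0.4463, -0.2361], [0.4293, -0.2408], [0.4393, -0.2329]]
top grips:  [0.4484 0.2375] [0.4384 0.0468] [ 0.4374 -0.2454]
```

```bash
cat > h.py <<'E'
import numpy as np, cv2
from rig import manip
from scipy.spatial.transform import Rotation as R
YB=0.074; PIV=np.array([.6385,-.036,.225])
def q(theta,s=1):  # tool y along angle theta, tool down
    p=theta+s*np.pi/2; return [np.cos(p/2),np.sin(p/2),0,0]
def snap(name,file):
    p=np.array(manip.current_position()); r=R.from_quat(manip.current_eef_rot()).as_matrix()
    d=manip.get_image(name); cv2.imwrite(file,d["img"])
    if name=="wrist":
        T=np.eye(4);T[:3,:3]=r;T[:3,3]=p; E=T@np.array(d["tool_from_camera"])
    else: E=d["extrinsics"]
    np.savez(file.replace("pics/","").replace(".png",".npz"),extrinsics=E,fx=d["fx"],fy=d["fy"],cx=d["cx"],cy=d["cy"])
def barpt(x,y,z=0): # pivot frame (level) -> world
    c,s=np.cos(YB),np.sin(YB); return PIV+[c*x-s*y,s*x+c*y,z]
def F(): return np.array(manip.current_ft_force())
E
python3 - <<'E'
from h import *
d=manip.get_image("wrist"); print(np.round(d["tool_from_camera"],3).tolist(),d["fx"])
D=np.pi/180
for n,p,th in [("s1",[.449,.238,.26],-70),("s2",[.438,.048,.26],-48),("L",[.437,-.24,.26],15),("bi",[*barpt(0,.107)[:2],.31],4.2),("bo",[*barpt(0,.178)[:2],.31],4.2),("br",[*barpt(0,-.15)[:2],.31],4.2)]:
    for s in (1,-1):
        j=manip.solve_ik(p,q(th*D,s)); print(n,s,None if j is None else np.round(j,2))
E
```

```text
[[0.001, 0.953, 0.303, 0.082], [1.0, -0.001, 0.001, -0.0], [0.001, 0.303, -0.953, -0.094], [0.0, 0.0, 0.0, 1.0]] 348.7037567025774
s1 1 [ 0.87  0.11 -0.4   0.   -1.07  1.05]
s1 -1 [ 0.87  0.11 -0.4   0.   -1.07 -2.1 ]
s2 1 [ 0.56 -0.01 -0.53  0.   -1.06  1.74]
s2 -1 [ 0.56 -0.01 -0.53  0.   -1.06 -1.4 ]
L 1 [-0.11  0.09 -0.42  0.   -1.06 -2.77]
L -1 [-0.11  0.09 -0.42  0.   -1.06  0.37]
bi 1 [ 0.42  0.28 -0.06  0.   -1.23  2.8 ]
bi -1 [ 0.42  0.28 -0.06  0.   -1.23 -0.35]
bo 1 [ 0.53  0.29 -0.04  0.   -1.24  2.69]
bo -1 [ 0.53  0.29 -0.04  0.   -1.24 -0.45]
br 1 None
br -1 [ 0.01  0.35  0.04  0.   -1.26  0.06]
```

```bash
python3 - <<'E'
from h import *
D=np.pi/180
manip.move_ptp([.449,.238,.31],q(-70*D,-1)); print(manip.current_time_s())
snap("wrist","pics/w1.png"); print(F())
E
```

```text
1.8
[0.55375677 0.51267051 0.23178957]
```

View pics/w1.png

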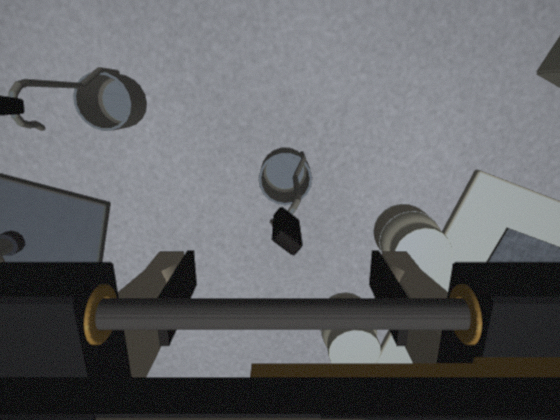

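Wrist view: s1's grip is at about (287,232), slightly yawed relative to the fingers, and s2 is at upper left. I'll enlarge this.

```bash
python3 - <<'E'
import cv2,numpy as np
a=cv2.imread("pics/w1.png")
x=cv2.resize(a[140:265,240:330],None,fx=4.5,fy=4.5,interpolation=cv2.INTER_CUBIC); y=cv2.resize(a[55:180,0:85],None,fx=4.5,fy=4.5,interpolation=cv2.INTER_CUBIC)
o=np.hstack([x,y]); o=np.clip(o*2.0,0,255).astype('uint8'); cv2.imwrite("pics/w1c.png",o); print(x.shape,o.shape)
E
```

```text
(562, 405, 3) (562, 787, 3)
```

View pics/w1c.png

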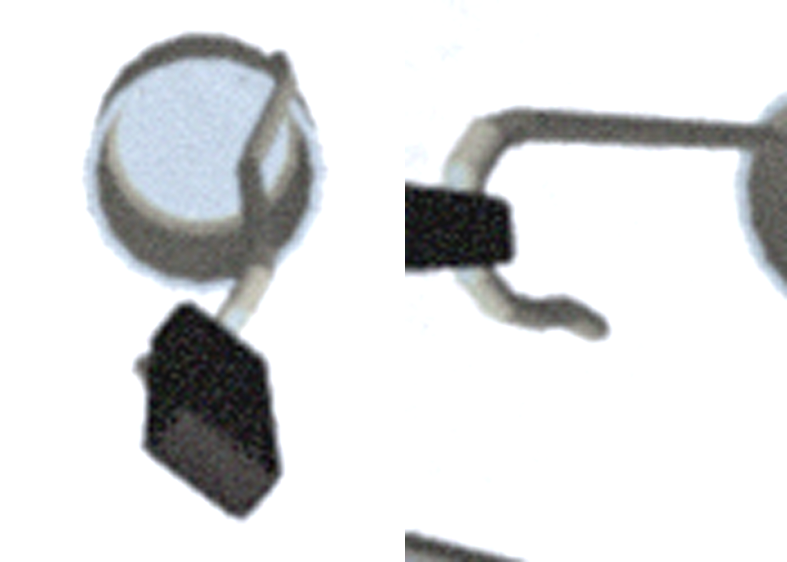

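```bash
python3 - <<'E'
from geo import *
c=[onz("w1",u/4.5+240,v/4.5+140,.214)[:2] for u,v in[(145,447),(240,517),(280,470),(185,410)]]
print(np.round(c,4).tolist(),np.mean(c,0))
for a,b in((0,1),(3,2),(1,2),(0,3)):
    d=c[b]-c[a]; print(np.linalg.norm(d),np.degrees(np.arctan2(d[1],d[0])))
# s2 grip bottom, tip, crook bend
f=lambda u,v,z: np.round(onz("w1",(u-405)/4.5,v/4.5+55,z)[:2],4)
print("s2 tip",f(603,330,.138),"handle .153",f(490,125,.155),"crown",f(475,195,.168),"rim",onz("w1",103,101,.05)[:2])
E
```

```text
[[0.4494, 0.2326], [0.4546, 0.2478], [0.4464, 0.2504], [0.4428, 0.2357]] [0.44830271 0.24162369]
0.016091630332193903 71.35995782747537
0.015111375749543023 75.95717426988205
0.008555616901608375 162.64458233555135
0.007389843180727121 154.85598966553187
s2 tip [0.4546 0.0512] handle .153 [0.4247 0.041 ] crown [0.4324 0.049 ] rim [0.43594048 0.04851398]
```

```bash
sed -i 's/^YB=.*/YB=0.070; PIV=np.array([.6375,-.036,.225])/' h.py
cat >> h.py <<'E'
def Fa(n=6):
    v=[]
    for _ in range(n): v.append(F()); manip.sleep(.02)
    return np.mean(v,0)
HK=.078  # TCP above hook
def pick(x,y,th,yb):
    """grasp, lift, go above the bar at bar coordinate yb"""
    o=q(th,-1)
    manip.move_l([x,y,.243],o,vel=.12); manip.grasp(30); print("open",manip.current_opening(),manip.current_gripper_force())
    manip.move_l([x,y,.375],vel=.2)
    p=barpt(-.06,yb); p[2]=.375; manip.move_ptp(p,q(YB,-1))
    p=barpt(0,yb); p[2]=.352; manip.move_l(p,vel=.15); manip.sleep(.2)
    print("t",manip.current_time_s())
def down(ztop,zmin,F0,load,step=.0015):
    """lower until the contact load (N) is reached"""
    p=np.array(manip.current_position())
    if p[2]>ztop: p[2]=ztop; manip.move_l(p,vel=.08)
    while p[2]>zmin:
        p[2]-=step; manip.move_l(p,vel=.03); d=Fa(3)-F0
        if d[2]>load: break
    d=Fa()-F0; print("down z",round(p[2]-HK,4),"dF",np.round(d,2),"t",round(manip.current_time_s(),2)); return p,d
E
python3 - <<'E'
from h import *
D=np.pi/180
manip.move_ptp([.449,.241,.31],q(-17*D,-1))
f=Fa(); pick(.449,.241,-17*D,.100); F0=Fa(); print("W",F0-f); np.save("F0.npy",F0)
snap("wrist","pics/w2.png"); snap("scene","pics/s2.png")
E
```

```text
open 0.1132892904009647 29.999590516090393
t 7.1917
W [ 0.20563004  0.33870195 -3.13381715]
```

```bash
python3 - <<'E'
import cv2,numpy as np
a=cv2.imread("pics/w2.png"); b=cv2.imread("pics/s2.png")
x=cv2.resize(a[:300,100:460],None,fx=1.3,fy=1.3); x=np.clip(x*1.6,0,255).astype('uint8')
y=cv2.resize(b[120:250,220:330],None,fx=3,fy=3,interpolation=cv2.INTER_CUBIC)
y=y[:390,:330]; cv2.imwrite("pics/m2.png",np.hstack([x,y])); print(x.shape,y.shape)
E
```

```text
(390, 468, 3) (390, 330, 3)
```

View pics/m2.png

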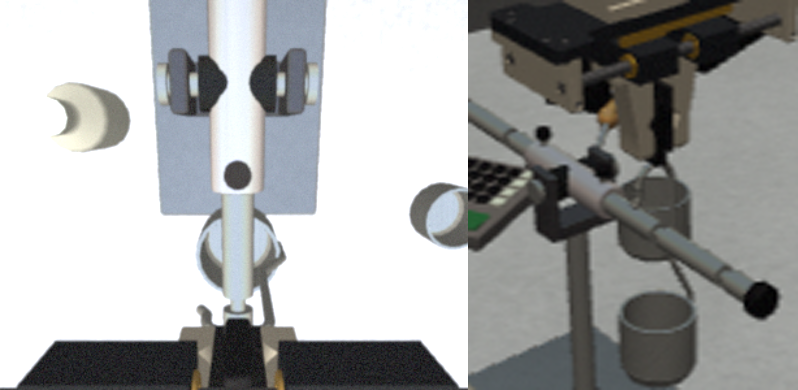

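Rod, hub and grip all line up at crop column ≈237. The hub end is at row ≈192, and the rod appears to end and the groove to begin at row ≈300.

```bash
python3 - <<'E'
from h import *; from geo import *
for u,v,z in[(237,192,.232),(237,299,.230),(237,312,.225),(237,80,.23),(237,175,.25),(238,10,.235),(167,84,.225),(311,84,.225)]:
    p=onz("w2",u/1.3+100,v/1.3,z)-PIV; c,s=np.cos(YB),np.sin(YB)
    print(v,np.round([c*p[0]+s*p[1],-s*p[0]+c*p[1]],4))
p=np.array(manip.current_position())-PIV;print("tcp",np.round([c*p[0]+s*p[1],-s*p[0]+c*p[1]],4))
E
```

```text
192 [-0.0003  0.0485]
299 [-0.0003  0.1035]
312 [-0.0003  0.1128]
80 [-0.0002 -0.0007]
175 [-0.0003  0.0387]
10 [-0.0006 -0.0272]
84 [0.0316 0.0006]
84 [-0.0339  0.0005]
tcp [-0.0003  0.1   ]
```

```bash
cat >> h.py <<'E'
def slide(F0,d0,dirn,n=14,step=.001,fy=2.0,fz=.8):
    """slide outward (dirn=+1 left,-1 right) until the crook drops and catches"""
    p=np.array(manip.current_position()); u=(barpt(0,1)-barpt(0,0))*dirn; ref=None
    for i in range(n):
        p=p+u*step; manip.move_l(p,vel=.03); d=Fa(3)-F0; l=-(d@u)
        print(i,round((p-PIV)@u,4),"lat %.2f fz %.2f"%(l,d[2]))
        if i>=1 and l>fy: print("caught"); return p,True
    return p,False
E
python3 - <<'E'
from h import *
F0=np.load("F0.npy")
p,d=down(.318,.302,F0,1.6)
if p[2]-HK<.2325: slide(F0,d,1)
E
```

```text
down z 0.2265 dF [0.16 0.59 2.24] t 10.77
0 0.101 lat 0.96 fz 1.75
1 0.102 lat 1.13 fz 1.39
2 0.103 lat 0.85 fz 1.77
3 0.104 lat -1.05 fz 0.77
4 0.105 lat -0.39 fz 1.14
5 0.106 lat 0.51 fz 0.57
6 0.107 lat 0.20 fz 0.83
7 0.108 lat 0.56 fz 0.78
8 0.109 lat 4.97 fz 0.27
caught
```

```bash
cat >> h.py <<'E'
def release(F0,W,yb,zmin):
    p=np.array(manip.current_position()); t=barpt(0,yb); t[2]=p[2]; manip.move_l(t,vel=.03)
    p,d=down(1,zmin,F0,W,step=.001)
    manip.ungrasp(); manip.sleep(.3)
    p[2]+=.08; manip.move_l(p,vel=.2); print("t",manip.current_time_s())
E
python3 - <<'E'
from h import *
F0=np.load("F0.npy")
release(F0,3.0,.1072,.285)
manip.move_ptp([.437,-.240,.31],q(0.2,-1))
snap("scene","pics/s3.png"); snap("wrist","pics/w3.png"); print(manip.current_time_s())
import cv2
a=cv2.imread("pics/w3.png"); b=cv2.imread("pics/s3.png")
x=cv2.resize(a[120:290,190:370],None,fx=2.6,fy=2.6,interpolation=cv2.INTER_CUBIC); x=np.clip(x*1.8,0,255).astype('uint8')
y=cv2.resize(b[120:267,220:330],None,fx=3,fy=3,interpolation=cv2.INTER_CUBIC)
h=min(len(x),len(y)); cv2.imwrite("pics/m3.png",np.hstack([x[:h],y[:h]])); print(x.shape,y.shape)
E
```

```text
down z 0.2186 dF [0.57 1.94 3.53] t 16.22
t 18.3917
19.8833
(442, 468, 3) (441, 330, 3)
```

View pics/m3.png

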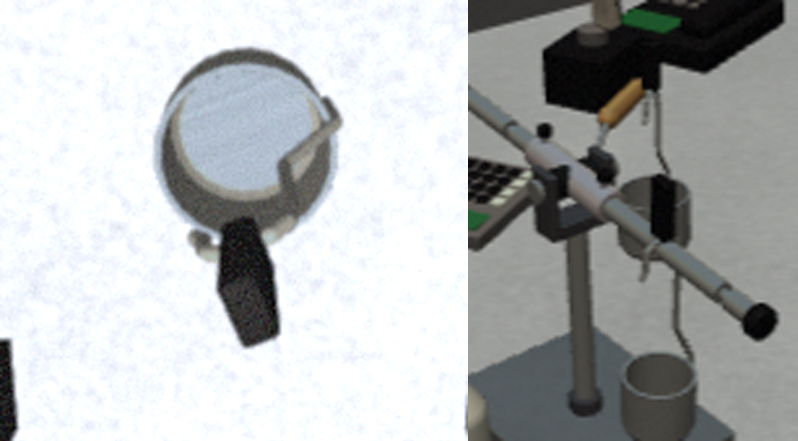

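Small dipper hangs in the inner left groove. Large grip's top-face corners are at about (218,290), (246,346), (279,332), (252,277).

```bash
python3 - <<'E'
from geo import *
c=[onz("w3",u/2.6+190,v/2.6+120,.214)[:2] for u,v in[(218,290),(246,346),(279,332),(252,277)]]
print(np.mean(c,0))
for a,b in((0,1),(3,2),(1,2),(0,3)):
    d=c[b]-c[a]; print(np.linalg.norm(d),np.degrees(np.arctan2(d[1],d[0])))
for u,v,z in[(205,245,.140),(285,222,.16)]: print(onz("w3",u/2.6+190,v/2.6+120,z)[:2])
E
```

```text
[ 0.43611316 -0.2408357 ]
0.015213482137133192 126.15718942904219
0.014824900301783123 126.39446612051908
0.008322490394729432 -143.50924731107185
0.008267960177522541 -146.20141271941387
[ 0.44681611 -0.22911749]
[ 0.42652744 -0.24724925]
```

```bash
sed -i 's/p\[2\]=.352/p[2]=.375/' h.py; python3 - <<'E'
from h import *
th=np.radians(36)
manip.move_ptp([.4361,-.2408,.30],q(th,-1))
f=Fa(); pick(.4361,-.2408,th,-.1445); F0=Fa(); print("W",F0-f); np.save("F0.npy",F0)
p,d=down(.332,.308,F0,1.5)
if p[2]-HK<.246: slide(F0,d,-1)
E
```

```text
open 0.11026463320471588 29.96001809835434
t 24.55
W [-0.09135003 -0.24045379 -4.12640005]
down z 0.236 dF [ 0.88 -1.24  1.74] t 29.04
0 0.1457 lat 0.16 fz 0.74
1 0.1467 lat -0.44 fz 1.35
2 0.1477 lat -0.63 fz 1.24
3 0.1487 lat 0.54 fz 0.98
4 0.1497 lat 0.97 fz 0.59
5 0.1507 lat 1.08 fz 1.20
6 0.1517 lat 5.23 fz 0.56
caught
```

```bash
python3 - <<'E'
from h import *
F0=np.load("F0.npy")
release(F0,4.5,-.1502,.2895)
manip.move_ptp([.437,.049,.31],q(0.2,-1))
snap("scene","pics/s4.png"); snap("wrist","pics/w4.png"); print(manip.current_time_s())
a=cv2.imread("pics/w4.png"); b=cv2.imread("pics/s4.png")
x=cv2.resize(a[120:290,190:370],None,fx=2.6,fy=2.6,interpolation=cv2.INTER_CUBIC); x=np.clip(x*1.8,0,255).astype('uint8')
y=cv2.resize(b[120:267,200:310],None,fx=3,fy=3,interpolation=cv2.INTER_CUBIC)
h=min(len(x),len(y)); cv2.imwrite("pics/m4.png",np.hstack([x[:h],y[:h]]))
E
```

```text
down z 0.215 dF [ 0.51 -1.82  4.47] t 37.79
t 39.9667
41.2917
```

View pics/m4.png

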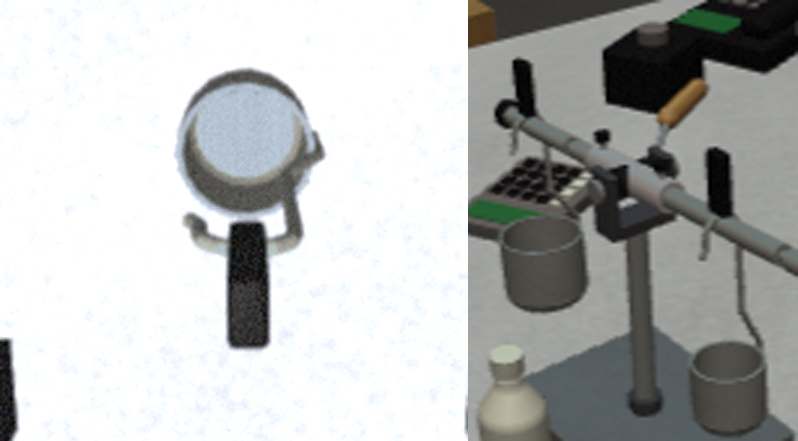

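Large hangs in the right outer groove. s2's grip is at about (248,316), nearly aligned with the commanded 0.2 rad.

```bash
python3 - <<'E'
from h import *; from geo import onz
c=onz("w4",248/2.6+190,316/2.6+120,.214); print(c)
th=.2
f=Fa(3); pick(c[0],c[1],th,.172); F0=Fa(); print("W",F0-f); np.save("F0.npy",F0)
p,d=down(.326,.308,F0,1.2,step=.002)
if p[2]-HK<.2515: slide(F0,d,1)
print(manip.current_time_s())
E
```

```text
[0.43608287 0.04865909 0.214     ]
open 0.11166844798243927 29.99691814184189
t 45.4583
W [-0.07699933  0.07574282 -2.71916739]
down z 0.234 dF [0.24 1.21 1.38] t 48.52
0 0.173 lat 0.88 fz 1.59
1 0.174 lat 0.24 fz 1.02
2 0.175 lat -0.83 fz 1.43
3 0.176 lat -0.40 fz 0.67
4 0.177 lat 1.05 fz 0.87
5 0.178 lat 1.00 fz 1.24
6 0.179 lat 3.65 fz 1.13
caught
50.625
```

```bash
python3 - <<'E'
from h import *
F0=np.load("F0.npy")
release(F0,2.85,.1773,.298)
manip.sleep(1.0)
snap("scene","pics/s5.png"); print(manip.current_time_s())
b=cv2.imread("pics/s5.png"); cv2.imwrite("pics/m5.png",cv2.resize(b[120:300,180:380],None,fx=3.3,fy=3.3,interpolation=cv2.INTER_CUBIC))
E
```

```text
down z 0.2231 dF [-0.11  2.07  2.74] t 54.27
t 56.45
57.5
```

View pics/m5.png

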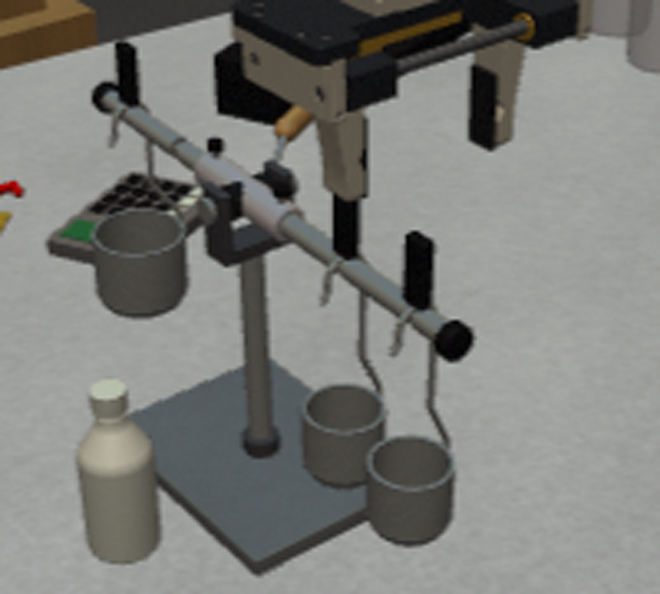

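All three dippers hang in their grooves and nothing touches the gripper. I'll let the bar settle for a few seconds, then hand in.

```bash
python3 - <<'E'
from rig import manip
manip.sleep(6.0); print(manip.close_job(), manip.current_time_s())
E
```

```text
the job is handed in; nothing more can be done
the job is handed in; nothing more can be done
```

The job is handed in at about 64 s of the 72 s allowed: small dippers in both left grooves, the large one in the right outer groove, and the bar near level in the last picture (no verdict was returned).

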